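Snap the cover shut on the bolt case

ROBOT

A 7-joint arm with a two-finger parallel gripper is mounted at the origin on a cart in front of the work surface, level with it; the furniture and walls round the work are solid. World frame = base frame: x ahead of the robot, y to its left, z up, the work surface at z = 0. Lengths are in mm, angles in rad, forces in N, time in s.
With the tool pointing down it reaches from about 350 to 900 mm from the base axis. Payload 19.9 kg.
Tool frame: the origin (TCP) lies on the centre line of the jaws, within the pads' length; the fingertips stand 22 mm ahead of it and the grasp point (between the pads) lies 3 mm ahead of it; z points along the fingers, y is the line along which they close (so a half turn about z gives the same grasp; the last joint's range is limited). The gripper opens to 94 mm and grips with 3 to 60 N. Pads are 16 mm wide; open, the fingers measure 119 mm over their backs; the gripper's body (75 mm by 177 mm) begins 78 mm behind the grasp point.
Start: joints at [-1.331, 0.417, -0.01, 1.614, 0.005, 1.111, -0.053], TCP at [173.793, 600.331, 227.425] pointing down, gripper open.
Joint ranges: [-2.81, 2.81], [-0.39, 2.02], [-1.27, 1.25], [0.06, 2.57], [-1.19, 4.33], [0.19, 2], [-2.82, 2.82]. Speed limits (rad/s): [1.89, 1.89, 2.39, 2.39, 3.01, 3.01, 3.01].

INTERFACE

Orientations are given as a unit quaternion [x, y, z, w].
In Python, from cell import manip, optics gives the robot as it stands.
- The arm moves only by the shell command python3 -m handwheel 'ROWS' [OPENING] [FORCE]. ROWS is JSON, a list of rows, each a list of 6 numbers: the shift along the world's x, y, z in m, then the turn, a rotation vector about the world's x, y, z in rad. In form: [[dx, dy, dz, rx, ry, rz], ...]. A call has 1 to 8 rows; each row is the pose to reach, as a shift and turn from the pose commanded when the call began; what a row does not reach only later rows make up. A row lasts 1/10 s, in which the tool goes at most 50 mm and 8.59 degrees, less where a joint would pass 70% of its speed; a pose out of reach is approached as far as the arm can. A call with a gripper value outside its range is refused whole. OPENING is the finger opening in m, from 0 to 0.094, set as the call begins (- or left out, the last holds). The fingers move at their own pace and stop on an object; FORCE is the grip in N (left out, the last holds). Time passes only in rows, so rows that repeat a pose let the fingers close. It gives the time, the measured TCP pose, the force, the opening and the grip force at its end, in the units of the state.
- manip.state(): the state, without advancing time (a new reading comes with each control period).
- optics.snapshot(name): name is "scene" or "side" or "wrist"; returns the picture (480x640x3 uint8, red, green, blue); there is no depth.
- optics.camera_info(name): a dict with "fx", "fy", "cx", "cy" (pixels), "R" (3x3) and "t" (3): a world point X has camera coordinates R X + t; the wrist camera has in their place "mount" (4x4, takes a point from camera to tool coordinates, whose origin is the TCP and whose axes are the flange's). Camera axes: x right, y down, z forward; pixel columns grow to the right and rows downward; lengths in mm; the calibration is good to about 2 mm. A picture is of the moment at which its call begins: read the wrist's pose just before it. camera_info takes no time and is no camera call.
- manip.job_done(): hands the job in; it is judged then, once.
The state is a dict: "clock": time; "joint_pos": joint angles; "joint_vel": joint speeds; "joint_efforts": joint torques, N m; "eef_pos": TCP position; "ee_rot": TCP orientation; "force": force on the tool from outside, world axes, zero at the start; "ft_torque": the same for the moment, N m; "grip_width": opening from 0.0 (shut) to 1.0 (fully open); "gripper_force": force on a finger pad.
Only numpy, scipy, OpenCV 4.12 (cv2) and the standard library are available. Lean on these libraries where they do the work, as an engineer would, in place of code of your own. Each camera call takes 0.05 s, during which the arm holds its last target. There are 200 camera calls.

TASK

The cover of the bolt case has been laid in place but stands proud on its four corner catches. Snap it shut: with the fingertips, press down on the ribbed thumb pads, corner after corner round the rim, until every corner has clicked and the cover lies fully home all round. Only press, and press on the rim, not on the thin clear window; do not lift the cover, do not pick up or shove the case, and leave the tools beside it alone.

Things in the scene. Friction and masses are not known exactly. Their poses are not given: they have to be found in the camera images.
- case: black plastic tub of bolts, about 0.8 kg, loose on the bench; 100 mm (x) x 160 mm (y) x 50 mm high to its rim; flange 115 x 176 mm at 27 to 31 mm height. Origin: centre of its underside; z up; x points away from the robot within 25 degrees. Four sprung catches sit in its long walls, 60 mm either side of the middle. Drill press behind it to the left, saw behind it to the right
- cover: loose grey plastic cover, 0.11 kg, 115 mm (x) x 171 mm (y), top 3.5 mm thick, 18 mm skirt outside the tub's walls. Origin: centre of the underside of its top; axes as the case's. It starts level on the four catches, origin 58.6 mm above the case's underside; home on the rim: 50 mm. It twists a little, so each corner clicks by itself.
- window: thin clear window in the middle of the cover, 69 mm (x) x 68 mm (y), 1 mm below the cover's top, fixed in it; origin and axes as the cover's; must not be pressed
- pad_near_left (a point): centre of the top of the ribbed dark rubber thumb pad (24 x 32 mm) on the cover's near left corner as the robot sees it, at x -41, y +63 mm in the case's frame. 64 mm above the case's underside at the start, 55.5 mm when clicked home. About 14 N straight down makes this corner go; the push falls off after some 3 mm, the catch pulls it down the rest, then it is hard against the rim
- pad_near_right (a point): centre of the top of the ribbed dark rubber thumb pad (24 x 32 mm) on the cover's near right corner as the robot sees it, at x -41, y -63 mm in the case's frame. 64 mm above the case's underside at the start, 55.5 mm when clicked home. About 14 N straight down makes this corner go; the push falls off after some 3 mm, the catch pulls it down the rest, then it is hard against the rim
- pad_far_left (a point): centre of the top of the ribbed dark rubber thumb pad (24 x 32 mm) on the cover's far left corner as the robot sees it, at x +41, y +63 mm in the case's frame. 64 mm above the case's underside at the start, 55.5 mm when clicked home. About 14 N straight down makes this corner go; the push falls off after some 3 mm, the catch pulls it down the rest, then it is hard against the rim
- pad_far_right (a point): centre of the top of the ribbed dark rubber thumb pad (24 x 32 mm) on the cover's far right corner as the robot sees it, at x +41, y -63 mm in the case's frame. 64 mm above the case's underside at the start, 55.5 mm when clicked home. About 14 N straight down makes this corner go; the push falls off after some 3 mm, the catch pulls it down the rest, then it is hard against the rim
- wrench: adjustable wrench, 38 x 177 x 11 mm, lying on the bench to the right of the case; origin: centre of its underside; leave it alone
- pliers: pliers with red handles, 58 x 166 x 14 mm, lying on the bench to the right of the case; origin: centre of its underside; leave them alone
- chuck_key: small steel T-shaped drill chuck key, 52 x 63 x 18 mm, lying to the left of the case; origin: centre of its underside; leave it alone
- tape_measure: yellow tape measure, 41 x 93 x 64 mm, standing to the left of the case; origin: centre of its underside; leave it alone

How it is judged (in metres and radians):
At the end, for the whole second after the job is handed in: all four thumb pads are within 2 mm of their clicked-home height over the case (55.5 mm) and the cover's middle within 2 mm of the rim, the cover square on the case (4 mm); the case stands flat on the bench within 50 mm of where it stood, at rest (z of each of pad_near_left, pad_near_right, pad_far_left, pad_far_right in the frame of case below 0.0576 m and z of cover in the frame of case below 0.052 m and horizontal distance between cover and case below 0.004 m and height (world z) of case below 0.004 m and angle between case's own z axis and vertical below 0.05 rad and distance of case from where it was at the start of the episode below 0.05 m and linear speed of each of case, cover below 0.02 m/s); the robot touches nothing.
It fails at once if the cover is lifted off its catches (z of cover in the frame of case above 0.072 m).
It fails at once if the case is lifted or tipped (height (world z) of case above 0.012 m or angle between case's own z axis and vertical above 0.15 rad).
It fails at once if the case is shoved more than 60 mm (distance of case from where it was at the start of the episode above 0.06 m).
It fails at once if the clear window is pressed (over 3 N) (contact force between any of the arm, the fingers and window above 3 N).
It fails at once if a tool beside the case is moved more than 25 mm (distance of any of wrench, pliers, chuck_key, tape_measure from where it was at the start of the episode above 0.025 m).
It also fails if it takes over 45 s, if anything falls off the work surface, if the arm or the gripper's body presses on something with over 40 N, if the wrist force passes 120 N, or if a joint passes its speed limit or range.

## Working session

There is one attempt and no reset: what is moved stays moved. The work goes in short steps, Python scripts to look and compute and a shell command to move; the robot and the scene stay as the last step left them, time stands still between calls to the robot, and variables do not carry over. Pictures are saved under pics/ and viewed, at most 10 in all, crops included, and the job is handed in when it is done.

```bash
ls; mkdir -p pics
python3 - <<'E'
from cell import manip, optics
import cv2, numpy as np
s=manip.state(); print({k:np.round(v,3).tolist() for k,v in s.items()})
for n in ["scene","side"]:
    cv2.imwrite(f"pics/{n}1.png",optics.snapshot(n)[:,:,::-1]); i=optics.camera_info(n); R=np.array(i['R']);print(n,-R.T@np.array(i['t']),R[2])
print(optics.camera_info("wrist"))
E
```

```text
pics
{'clock': 0.0, 'joint_pos': [-1.331, 0.418, -0.01, 1.614, 0.005, 1.111, -0.053], 'joint_vel': [-0.001, -0.002, -0.0, -0.0, -0.0, 0.001, 0.002], 'joint_efforts': [-0.001, -85.124, 0.638, -42.602, -0.049, 0.018, 0.0], 'eef_pos': [173.698, 600.037, 226.835], 'ee_rot': [0.14, 0.99, -0.001, -0.0], 'force': [0.272, -0.335, -0.479], 'ft_torque': [-0.0, -0.03, -0.001], 'gripper_force': 0.0, 'grip_width': 0.999}
scene [-175.51316473 -583.04547622  696.16366849] [ 0.62227742  0.54017729 -0.56655036]
side [  145.85265308 -1133.24438671   712.3892944 ] [ 0.27741694  0.83515726 -0.47492335]
{'fx': 335.2330154752769, 'fy': 335.2330154752769, 'cx': 323.8193624803155, 'cy': 240.90898408391922, 'mount': array([[ 6.14799837e-04, -9.63298362e-01, -2.68432279e-01,
         7.81609322e+01],
       [ 9.99999445e-01,  8.21896211e-04, -6.59130036e-04,
         2.04130631e-01],
       [ 8.55562357e-04, -2.68431725e-01,  9.63298332e-01,
        -1.57394215e+02],
       [ 0.00000000e+00,  0.00000000e+00,  0.00000000e+00,
         1.00000000e+00]])}
```

View pics/scene1.png

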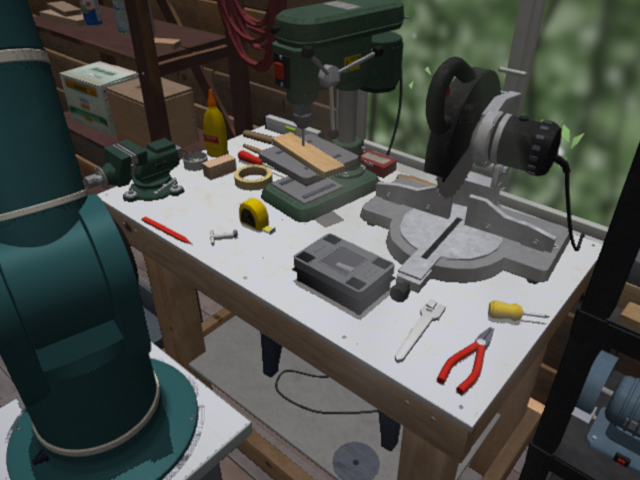

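View pics/side1.png

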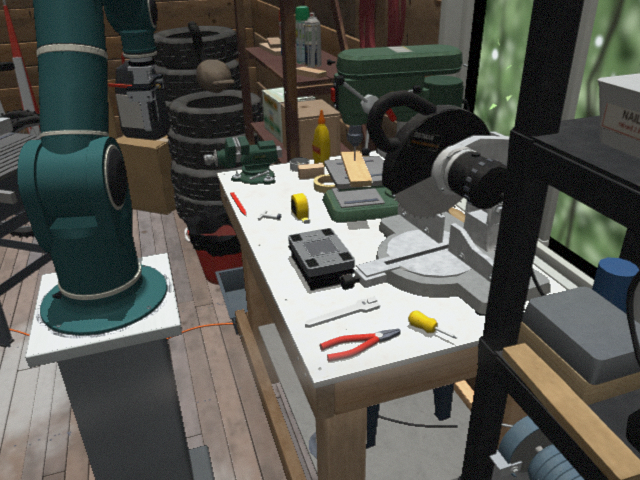

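The scene view shows the case at about (343,270) with its top face from (294,258) to (393,262). The side view shows it at about (321,250). In both, the tools stand clear of it and the saw's knob is close to the far right corner.

```bash
cat > h.py <<'E'
import numpy as np
from cell import manip, optics
from scipy.spatial.transform import Rotation as Ro
def ray(n,uv,z,st=None):
    i=optics.camera_info(n); d=np.array([(uv[0]-i['cx'])/i['fx'],(uv[1]-i['cy'])/i['fy'],1])
    if n=='wrist':
        M=np.array(i['mount']); Rw=Ro.from_quat(st['ee_rot']).as_matrix(); c=Rw@M[:3,3]+st['eef_pos']; d=Rw@M[:3,:3]@d
    else:
        R=np.array(i['R']); c=-R.T@np.array(i['t']); d=R.T@d
    return c+d*(z-c[2])/d[2]
E
python3 - <<'E'
import cv2; from h import *
a=cv2.imread("pics/scene1.png")[225:320,285:405]; b=cv2.imread("pics/side1.png")[220:295,280:365]
a=cv2.resize(a,(600,475),interpolation=cv2.INTER_CUBIC)
cv2.imwrite("pics/c1.png",a)
for n,uv in [("scene",(344,262)),("side",(321,249))]: print(n,ray(n,uv,62))
for uv in [(294,258),(327,234),(393,262),(365,288)]: print(ray("scene",uv,62))
E
```

```text
scene [492.59161005 -61.99761569  62.        ]
side [496.0404403 -66.8276945  62.       ]
[438.27438762  21.16294413  62.        ]
[545.74268806  26.9107544   62.        ]
[ 555.20565577 -134.59591668   62.        ]
[ 455.8532219  -141.15482568   62.        ]
```

View pics/c1.png

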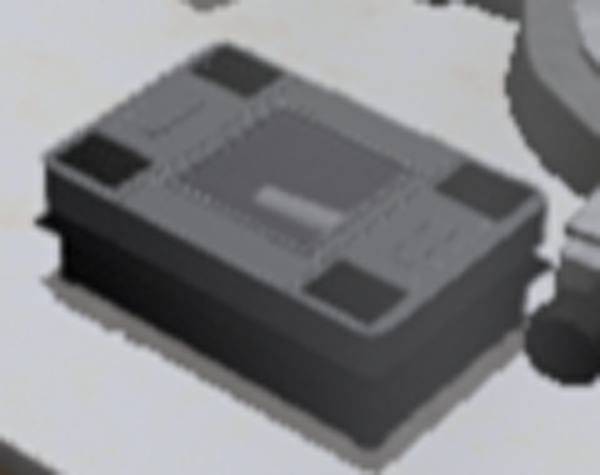

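The crop shows the four dark pads (crop ÷5 + (285,225)): near left (102,161), far left (236,72), far right (489,191), near right (355,291). The window lies between them.

Run:
```python
from h import *
P=np.array([ray("scene",(285+u/5,225+v/5),64) for u,v in [(102,161),(236,72),(489,191),(355,291)]]); c=P.mean(0); print(P.round(1),c)
yv=P[0]+P[1]-P[2]-P[3]; xv=P[1]+P[2]-P[0]-P[3]; print(np.degrees([np.arctan2(-yv[0],yv[1]),np.arctan2(xv[1],xv[0])]))
s=manip.state(); print(Ro.from_quat(s['ee_rot']).as_matrix().round(3))
```

```text
[[ 453.     4.    64. ]
 [ 535.2    3.8   64. ]
 [ 536.7 -123.2   64. ]
 [ 454.1 -121.5   64. ]] [494.75664046 -59.22530402  64.        ]
[ 0.59089512 -0.64514091]
[[-0.961  0.278 -0.   ]
 [ 0.278  0.961 -0.001]
 [-0.    -0.001 -1.   ]]
```

```bash
python3 -m handwheel '[[0.019,-0.041,0,0,0,0.02],[0.039,-0.083,0,0,0,0.04],[0.058,-0.124,0,0,0,0.06],[0.078,-0.165,0,0,0,0.08],[0.097,-0.206,0,0,0,0.1],[0.117,-0.248,0,0,0,0.12],[0.136,-0.289,0,0,0,0.13],[0.156,-0.330,0,0,0,0.14]]' 0 20
```

```text
clock: 0.9
eef_pos: [330.1, 268.5, 227.4]
ee_rot: [0.071, 0.998, 0.0, -0.0]
force: [0.4, 1.3, 0.0]
grip_width: 0.358
gripper_force: 0.0
```

```bash
python3 -m handwheel '[[0.019,-0.041,0,0,0,0.02],[0.039,-0.083,0,0,0,0.04],[0.058,-0.124,0,0,0,0.06],[0.078,-0.165,0,0,0,0.08],[0.097,-0.206,0,0,0,0.1],[0.117,-0.248,0,0,0,0.12],[0.136,-0.289,0,0,0,0.13],[0.156,-0.330,0,0,0,0.14]]' && python3 -m handwheel '[[0,0,0,0,0,0],[0,0,0,0,0,0],[0,0,0,0,0,0]]'
python3 - <<'E'
from h import *; import cv2,json
s=manip.state(); cv2.imwrite("pics/w1.png",optics.snapshot("wrist")[:,:,::-1]); print(s['eef_pos'],s['ee_rot'],s['force'])
json.dump({k:np.array(s[k]).tolist() for k in('eef_pos','ee_rot')},open('s1.json','w'))
E
```

```text
clock: 1.7
eef_pos: [486.1, -61.4, 227.5]
ee_rot: [0.001, 1.0, 0.0, 0.0]
force: [0.4, 0.8, 0.8]
grip_width: 0.005
gripper_force: 0.0
clock: 2.0
eef_pos: [485.4, -58.7, 227.2]
ee_rot: [0.0, 1.0, 0.0, -0.0]
force: [-1.3, 0.5, 0.4]
grip_width: 0.006
gripper_force: 0.0
[485.4025189  -58.67470825 227.18847367] [ 3.95852552e-04  9.99999863e-01  1.41764317e-04 -3.11594788e-04] [-1.2530065   0.48774376  0.38745561]
```

View pics/w1.png

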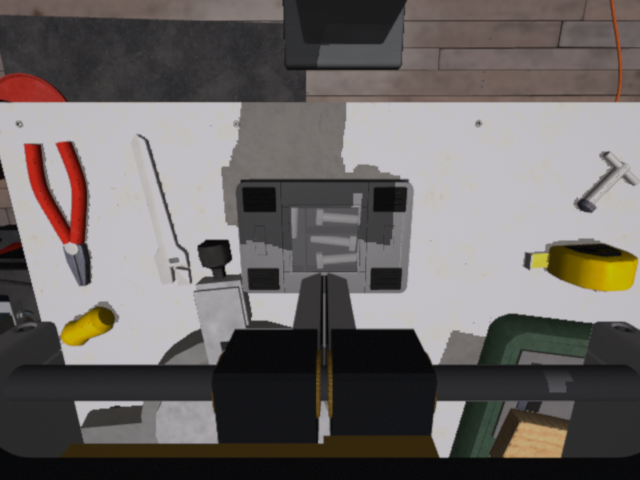

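The wrist view shows the cover with all four dark pads: near right (259,198), near left (390,198), far right (263,279), far left (386,279). The closed fingers hang below centre, and the saw knob is at (214,253).

Run:
```python
from h import *; import json,cv2
s=json.load(open('s1.json')); im=cv2.imread("pics/w1.png")
g=im.max(2)
for n,(u,v) in dict(NL=(390,198),FL=(386,279),FR=(263,279),NR=(259,198)).items():
    m=np.zeros(g.shape,bool); m[v-20:v+21,u-25:u+26]=1
    p=np.argwhere(m&(g<45)); l=cv2.connectedComponentsWithStats((m&(g<45)).astype(np.uint8)); k=1+l[2][1:,4].argmax(); c=l[3][k]
    print(n,c.round(1),l[2][k],ray('wrist',(u,v),64,s).round(1),ray('wrist',c,64,s).round(1))
```

```text
NL [388.8 199. ] [373 187  34  25 791] [453.8   4.8  64. ] [454.7   3.7  64. ]
FL [385.5 278.5] [371 269  31  20 596] [537.    5.1  64. ] [536.4   4.5  64. ]
FR [263.3 278.5] [248 269  31  20 602] [ 537. -121.   64.] [ 536.4 -120.6   64. ]
NR [258.8 198.9] [242 187  34  25 832] [ 453.8 -120.8   64. ] [ 454.6 -121.    64. ]
```

```bash
python3 -m handwheel '[[-0.016,0.032,-0.03,0,0,0],[-0.031,0.063,-0.07,0,0,0],[-0.031,0.063,-0.11,0,0,0],[-0.031,0.063,-0.131,0,0,0],[-0.031,0.063,-0.131,0,0,0],[-0.031,0.063,-0.131,0,0,0]]' && python3 -m handwheel '[[0,0,-0.004,0,0,0],[0,0,-0.008,0,0,0],[0,0,-0.01,0,0,0],[0,0,-0.012,0,0,0],[0,0,-0.013,0,0,0],[0,0,-0.013,0,0,0]]'
```

```text
clock: 2.65
eef_pos: [454.9, 3.8, 97.1]
ee_rot: [0.001, 1.0, -0.0, 0.0]
force: [0.5, -0.8, 0.5]
grip_width: 0.003
gripper_force: 0.0
clock: 3.25
eef_pos: [454.5, 3.3, 83.5]
ee_rot: [0.001, 1.0, 0.0, -0.0]
force: [-3.2, 0.1, 4.1]
grip_width: 0.001
gripper_force: 2.1
```

```bash
python3 -m handwheel '[[0,0,-0.001,0,0,0],[0,0,-0.002,0,0,0],[0,0,-0.003,0,0,0],[0,0,-0.003,0,0,0]]' && python3 -m handwheel '[[0,0,-0.001,0,0,0],[0,0,-0.002,0,0,0],[0,0,-0.003,0,0,0],[0,0,-0.003,0,0,0]]'
```

```text
clock: 3.65
eef_pos: [454.9, 3.3, 80.4]
ee_rot: [0.001, 1.0, -0.0, 0.0]
force: [-0.6, -0.4, 0.2]
grip_width: 0.009
gripper_force: 0.0
clock: 4.05
eef_pos: [455.2, 3.3, 78.4]
ee_rot: [0.001, 1.0, 0.0, 0.0]
force: [-9.6, 0.1, 33.5]
grip_width: 0.005
gripper_force: 16.7
```

```bash
python3 -m handwheel '[[0,0,0.02,0,0,0],[0,-0.04,0.025,0,0,0],[0,-0.085,0.025,0,0,0],[0,-0.125,0.025,0,0,0],[0,-0.125,0.014,0,0,0],[0,-0.125,0.014,0,0,0]]' && python3 -m handwheel '[[0,0,-0.004,0,0,0],[0,0,-0.006,0,0,0],[0,0,-0.008,0,0,0],[0,0,-0.009,0,0,0],[0,0,-0.01,0,0,0],[0,0,-0.011,0,0,0],[0,0,-0.012,0,0,0],[0,0,-0.012,0,0,0]]'
```

```text
clock: 4.65
eef_pos: [454.1, -122.2, 90.5]
ee_rot: [0.002, 1.0, -0.0, -0.001]
force: [0.4, 0.5, 1.2]
grip_width: 0.007
gripper_force: 0.0
clock: 5.45
eef_pos: [454.9, -121.6, 79.4]
ee_rot: [0.001, 1.0, -0.0, 0.0]
force: [0.0, -0.5, 0.2]
grip_width: 0.006
gripper_force: 0.0
```

Probably clicked; firm it up, then go to far right.

```bash
python3 -m handwheel '[[0,0,-0.001,0,0,0],[0,0,-0.002,0,0,0],[0,0,-0.002,0,0,0]]' && python3 -m handwheel '[[0,0,0.02,0,0,0],[0.04,0,0.025,0,0,0],[0.082,0,0.025,0,0,0],[0.082,0,0.014,0,0,0],[0.082,0,0.014,0,0,0]]' && python3 -m handwheel '[[0,0,-0.004,0,0,0],[0,0,-0.006,0,0,0],[0,0,-0.008,0,0,0],[0,0,-0.009,0,0,0],[0,0,-0.01,0,0,0],[0,0,-0.011,0,0,0],[0,0,-0.012,0,0,0],[0,0,-0.012,0,0,0]]'
```

```text
clock: 5.75
eef_pos: [455.1, -121.7, 78.3]
ee_rot: [0.001, 1.0, 0.0, 0.0]
force: [-7.8, 3.5, 28.4]
grip_width: 0.005
gripper_force: 14.6
clock: 6.25
eef_pos: [536.2, -121.6, 90.0]
ee_rot: [0.001, 1.0, -0.0, -0.001]
force: [-0.3, 0.5, -0.3]
grip_width: 0.003
gripper_force: 0.0
clock: 7.05
eef_pos: [537.0, -121.7, 80.0]
ee_rot: [0.001, 1.0, 0.0, 0.001]
force: [4.3, -0.2, 3.5]
grip_width: 0.003
gripper_force: 1.7
```

```bash
python3 -m handwheel '[[0,0,-0.001,0,0,0],[0,0,-0.002,0,0,0],[0,0,-0.002,0,0,0]]' && python3 -m handwheel '[[0,0,-0.001,0,0,0],[0,0,-0.001,0,0,0]]'
```

```text
clock: 7.35
eef_pos: [537.1, -121.7, 78.1]
ee_rot: [0.001, 1.0, 0.0, 0.001]
force: [-0.2, 2.3, 15.2]
grip_width: 0.003
gripper_force: 7.6
clock: 7.55
eef_pos: [537.2, -121.8, 77.8]
ee_rot: [0.001, 1.0, 0.0, 0.001]
force: [-4.5, 2.9, 30.8]
grip_width: 0.007
gripper_force: 15.2
```

Far right is home. Next is far left.

```bash
python3 -m handwheel '[[0,0,0.02,0,0,0],[0,0.04,0.025,0,0,0],[0,0.085,0.025,0,0,0],[0,0.125,0.025,0,0,0],[0,0.125,0.014,0,0,0],[0,0.125,0.014,0,0,0]]' && python3 -m handwheel '[[0,0,-0.004,0,0,0],[0,0,-0.006,0,0,0],[0,0,-0.008,0,0,0],[0,0,-0.009,0,0,0],[0,0,-0.01,0,0,0],[0,0,-0.011,0,0,0],[0,0,-0.012,0,0,0],[0,0,-0.012,0,0,0]]' && python3 -m handwheel '[[0,0,-0.001,0,0,0],[0,0,-0.002,0,0,0],[0,0,-0.002,0,0,0]]'
```

```text
clock: 8.15
eef_pos: [535.6, 3.9, 89.2]
ee_rot: [0.0, 1.0, -0.0, -0.001]
force: [-0.1, -0.2, 0.5]
grip_width: 0.006
gripper_force: 0.0
clock: 8.95
eef_pos: [536.5, 3.1, 78.1]
ee_rot: [0.001, 1.0, -0.0, -0.0]
force: [-0.0, -0.3, 0.7]
grip_width: 0.004
gripper_force: 0.0
clock: 9.25
eef_pos: [537.0, 3.2, 77.5]
ee_rot: [0.001, 1.0, 0.0, 0.0]
force: [-9.9, -0.1, 27.3]
grip_width: 0.005
gripper_force: 13.9
```

Now a second lap with a light touch, to confirm none has sprung back up.

```bash
python3 -m handwheel '[[0,0,0.02,0,0,0],[-0.04,0,0.025,0,0,0],[-0.082,0,0.025,0,0,0],[-0.082,0,0.008,0,0,0],[-0.082,0,0.008,0,0,0]]' && python3 -m handwheel '[[0,0,-0.003,0,0,0],[0,0,-0.005,0,0,0],[0,0,-0.006,0,0,0],[0,0,-0.006,0,0,0]]' && python3 -m handwheel '[[0,0,0.02,0,0,0],[0,-0.04,0.025,0,0,0],[0,-0.085,0.025,0,0,0],[0,-0.125,0.025,0,0,0],[0,-0.125,0.006,0,0,0],[0,-0.125,0.006,0,0,0]]' && python3 -m handwheel '[[0,0,-0.003,0,0,0],[0,0,-0.005,0,0,0],[0,0,-0.006,0,0,0],[0,0,-0.006,0,0,0]]' && python3 -m handwheel '[[0,0,0.02,0,0,0],[0.04,0,0.025,0,0,0],[0.082,0,0.025,0,0,0],[0.082,0,0.006,0,0,0],[0.082,0,0.006,0,0,0]]' && python3 -m handwheel '[[0,0,-0.003,0,0,0],[0,0,-0.005,0,0,0],[0,0,-0.006,0,0,0],[0,0,-0.007,0,0,0],[0,0,-0.007,0,0,0]]'
```

```text
clock: 9.75
eef_pos: [453.7, 3.6, 83.7]
ee_rot: [0.001, 1.0, 0.0, -0.001]
force: [0.6, 0.9, 0.8]
grip_width: 0.004
gripper_force: 0.0
clock: 10.15
eef_pos: [455.0, 3.2, 78.4]
ee_rot: [0.001, 1.0, -0.0, -0.0]
force: [0.8, -0.2, -0.2]
grip_width: 0.004
gripper_force: 0.0
clock: 10.75
eef_pos: [453.9, -122.4, 83.2]
ee_rot: [0.002, 1.0, -0.0, -0.001]
force: [-0.4, 1.6, -0.2]
grip_width: 0.005
gripper_force: 0.0
clock: 11.15
eef_pos: [454.9, -121.2, 78.6]
ee_rot: [0.0, 1.0, 0.0, 0.0]
force: [0.9, -0.4, -1.1]
grip_width: 0.005
gripper_force: 0.0
clock: 11.65
eef_pos: [536.2, -121.2, 82.9]
ee_rot: [0.001, 1.0, -0.0, -0.001]
force: [-1.1, 0.9, -0.1]
grip_width: 0.005
gripper_force: 0.0
clock: 12.15
eef_pos: [536.8, -121.7, 77.8]
ee_rot: [0.001, 1.0, 0.0, 0.0]
force: [-1.1, 0.3, 3.9]
grip_width: 0.002
gripper_force: 1.7
```

```bash
python3 -m handwheel '[[0,0,0.03,0,0,0],[-0.01,0.01,0.075,0,0,0],[-0.03,0.03,0.11,0,0,0],[-0.05,0.06,0.15,0,0,0],[-0.05,0.06,0.15,0,0,0],[-0.05,0.06,0.15,0,0,0]]'
python3 - <<'E'
from h import *; import cv2
s=manip.state(); im=optics.snapshot("wrist")[:,:,::-1]; cv2.imwrite("pics/w2.png",im)
a=optics.snapshot("side")[215:305,270:380,::-1];b=cv2.imread("pics/side1.png")[215:305,270:380]
cv2.imwrite("pics/s2.png",cv2.resize(np.hstack([b,a]),(792,324),interpolation=cv2.INTER_CUBIC))
g=im.max(2); l=cv2.connectedComponentsWithStats((g<45).astype(np.uint8))
for st,c in zip(l[2],l[3]):
    if 350<st[4]<1300 and c[1]<300 and 200<c[0]<450: print(st,ray('wrist',c,55.5,s).round(1))
print(s['eef_pos'],s['force'])
E
```

```text
clock: 12.75
eef_pos: [487.0, -60.9, 228.4]
ee_rot: [0.0, 1.0, 0.001, 0.001]
force: [0.5, 0.3, -1.0]
grip_width: 0.008
gripper_force: 0.0
[284  43 116  27 586] [338.4 -54.2  55.5]
[246 183  33  24 782] [ 453.9 -121.6   55.5]
[373 182  33  25 748] [453.6   3.2  55.5]
[201 238  32  38 453] [ 511.9 -167.4   55.5]
[252 263  30  20 586] [ 535.9 -121.1   55.5]
[371 262  30  21 601] [535.3   4.1  55.5]
[487.04222054 -60.92632663 228.44444762] [ 0.49847817  0.25078147 -1.02603604]
```

View pics/s2.png

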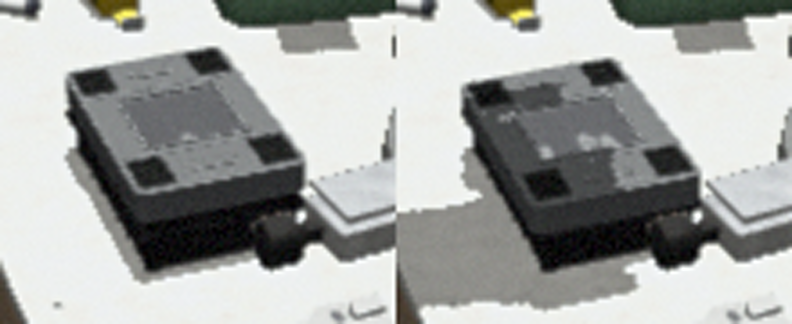

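The before/after crops (left and right) show the cover lower all round, with each corner dropped by a similar amount (near-left pad (93,82) to (487,93), near-right (153,170) to (547,182)). The case hasn't moved, and the pads line up at a height of 55.5 mm. I'm handing in.

```bash
python3 -c "
from cell import manip; print(manip.job_done())"
```

```text
the job is handed in; nothing more can be done
None
```

I pressed all four corners home, and the cover looks fully seated all round; the case did not move, and I handed the job in at about 13 s of the 45 s allowed (no verdict was returned).

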